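Prop the tackle box lid open on its stay

TASK

Air the tackle box: open its lid right back past upright so that it stands by itself, flip up the telescopic stay that lies across the inside until it stands past upright against its stop, then bring the lid back down gently, neither letting it drop nor forcing it down, until it rests on the tip of the stay, and let go. Somebody has left the stay drawn out by an unknown amount, so feel for the moment when it takes the lid. Leave the things inside the box, and the reel and the bottle opener beside it, where they are.

Things in the scene. Friction and masses are not known exactly. Their poses are not given: they have to be found in the camera images.
- tackle_box: green plastic tackle box screwed down to the counter: 150 (x) x 240 (y) x 85 tall, walls and floor 5 thick, open top under its lid. Origin at the centre of its underside; z up, x from the front (lug side, towards the robot) to the rear (hinge side), y along its width. Inside, a 30 high divider runs along y under the stay and a 45 high one along x at y = +66
- lid (a joint): angle of the box's green lid about its rear edge: 0 shut, 1.57 upright, 1.80 laid back against its stop. The hinge is almost free and has no spring: the lid (about 0.24 to 0.47 kg) falls shut from below 1.57 and stays back by itself from above. The lid is a panel 158 x 250 x 8, its underside 2 below the hinge line
- lid_hinge (a point): point on the lid's hinge line at mid width: in the box frame 78 to the rear of its origin and 88 above its underside. The line runs along the box's y
- lid_lug (a point): grip point in the orange lug at the middle of the lid's front edge, 183 from the hinge line. The lug is 20 wide (along the box's y), 14 thick and stands 45 out from the lid's edge; this point is 25 out from the edge. With the lid shut it lies 29 in front of the box and 88 above the counter; it can be pinched along the box's y and turns between the fingers as the lid swings
- stay (a joint): angle of the stay about its pivot: 0 folded flat across the box, pointing to the box's +y; 1.57 upright; 1.72 against its stop, where it stays by itself. It swings in the box's y-z plane, tip up and over towards -y; almost free hinge, no spring, it falls back flat from below 1.57 and is not strong enough to carry the lid unless it is past upright
- stay_pivot (a point): the stay's pivot at the -y wall: in the box frame x 0, y -85, 68 above the underside. A rod of 9 with a round rubber tip of 12 stands out of the stay's sleeve; the tip's end lies anywhere from 98 to 140 from the pivot (not measured; stiff, about 60 N to slide). The lid resting on it stands between about 0.85 and 1.06 rad, depending on this length
- stay_grip (a point): point on the axis of the stay's 14 x 14 square aluminium sleeve, in its red end, 82 from the pivot; the sleeve ends 92 from the pivot. Once upright, up to 58 of rod and tip stand above this point, so a hand that points straight down needs that much room between its fingers; a tilted one clears it more easily
- lid_pad: springy black rubber pad (6 N per mm), 80 x 50, under the lid, that the stay's tip meets; its lower face lies 6 below the hinge line (lid shut). Origin 2 above that face, at its centre, 115 to the front of the hinge line and 97 to -y of mid width; not to be pressed on the stay with over 14 N (the lid alone presses with 1 to 4 N). At the lug the contact is felt across the lid, in its opening direction, rising by about 3 N per mm
- float_a: wooden float stick with a red band, 130 x 14 x 14, lying in the front bay of the tackle box; origin under its middle, y axis along it
- float_b: the same with a yellow band, in the rear bay of the tackle box
- jar: small screw-top jar, 36 wide, 42 tall, standing in the end bay (+y end) of the tackle box; origin at the centre of its underside
- opener: flat stainless bottle opener, 136 long, 36 wide, 4 thick, lying on the counter beside the box; origin near its middle, x along it
- reel: grey plastic fishing reel, 72 wide, 54 tall, standing on the counter beside the box; origin at the centre of its underside

How it is judged:
By the outcome, as a careful person would: the job done as asked, in the order asked, and still so for the second after the job is handed in, with the robot touching nothing.
It also fails if it takes over 72 s, if anything falls off the work surface, if the arm or the gripper's body presses on something with over 40 N, if the wrist force passes 120 N, or if a joint passes its speed limit or range.

ROBOT

A 6-joint arm with a two-finger parallel gripper is mounted at the origin on the work surface. World frame = base frame: x ahead of the robot, y to its left, z up, the work surface at z = 0. Lengths are in m, angles in rad, forces in N, time in s.
With the tool pointing down it reaches from about 0.15 to 0.775 m from the base axis. Payload 6.1 kg.
Tool frame: the origin (TCP) lies on the front face of the gripper's body, between the roots of the fingers; the fingertips stand 73 mm ahead of it and the grasp point (between the pads) lies 54 mm ahead of it; y points along the fingers, z is the direction in which the jaws open and shut, and the axes are right-handed (so a half turn about y gives the same grasp; the last joint's range is limited). The gripper opens to 85 mm and grips with 20 to 120 N. Pads are 22 mm wide; open, the fingers measure 114 mm over their backs; the gripper's body (76 mm by 85 mm) begins 54 mm behind the grasp point. The pads swing forward as they close: fully open they stand 13 mm farther back than shut.
Start: joints at [-1.305, 0.126, -0.04, 1.405, 0, 1.571], TCP at [0.138, -0.507, 0.304] pointing down, gripper open.
Joint ranges: [-2.72, 2.72], [-0.95, 1.95], [-1.27, 1.35], [-1.78, 2.02], [-1.46, 1.47], [-3.14, 3.14]. Speed limits (rad/s): [2.39, 2.39, 3.01, 3.14, 3.14, 3.14].

INTERFACE

Orientations are given as a unit quaternion [w, x, y, z].
In Python, from plant import manip, optics gives the robot as it stands.
- The arm moves only by the tool drive_tool, never from a script. Its argument "targets" is a list of rows, each a list of 7 numbers: the shift along the world's x, y, z in m, then the turn, a rotation vector about the world's x, y, z in rad, then the gripper's target within -1 to 1 (shut at 1, half-way at 0, fully open at -1). In form: [[dx, dy, dz, rx, ry, rz, hand], ...]. A call has 1 to 5 rows; each row shifts and turns the commanded pose from where the row before left it; what a row does not reach is not made up. A row lasts 1/10 s, in which the tool goes at most 50 mm and 8.59 degrees, less where a joint would pass 70% of its speed; a pose out of reach is approached as far as the arm can. A call is refused whole if a number of a shift passes 0.05 or a number of a turn 0.15, either way. A call with a gripper value outside its range is refused whole. The fingers move at their own pace and stop on an object; "force" is the grip in N (left out, the last holds). Time passes only in rows, so rows that do not move let the fingers close. It gives the time, the measured TCP pose, the force and the opening at its end, in the units of the state.
- manip.sense(): the state, without advancing time (a new reading comes with each control period).
- optics.grab_frame(name): name is "scene" or "top" or "wrist"; returns a dict with "frame" (400x640x3 uint8, blue, green, red), "z_map" (400x640 float32, m along the optical axis (not along the pixel's ray), 0 where there is no reading), "fovy" (degrees; the focal length in pixels is half the picture's height over the tangent of half this angle, whatever the lens; pixels are square), "cx", "cy" (the principal point, pixels), "R" (3x3) and "t" (3): a world point X has camera coordinates R X + t. Camera axes: x right, y down, z forward; pixel columns grow to the right and rows downward; lengths in m; the calibration is good to about 2 mm. The wrist camera is an equidistant fisheye: a pixel r from the principal point sees the ray r / f radians off the axis. A picture is of the moment at which its call begins.
- manip.job_done(): hands the job in, once; it reports no verdict.
The state is a dict: "time": time; "joints": joint angles; "qvel": joint speeds; "joint_efforts": joint torques, N m; "eef_pos": TCP position; "tool_rot": TCP orientation; "wrist_force": force on the tool from outside, world axes, zero at the start; "wrist_torque": the same for the moment, N m; "gripper_width": finger opening in m.
Only numpy, scipy, OpenCV 4.12 (cv2) and the standard library are available. Lean on these libraries where they do the work, as an engineer would, in place of code of your own. Each camera call takes 0.05 s, during which the arm holds its last target. There are 200 camera calls.

## Working session

There is one attempt and no reset: what is moved stays moved. The work goes in short steps, Python scripts to look and compute and a tool call to move; the robot and the scene stay as the last step left them, time stands still between calls to the robot, and variables do not carry over. Pictures are saved under pics/ and viewed, about 8 in all and at most 12, crops included, and the job is handed in when it is done.

Besides the shell and the picture viewer there is one more tool, called after "Emit:" by a JSON object that holds its "method" and its "body". drive_tool: Moves the arm, as the interface text tells. Its arguments: {"type":"object","properties":{"targets":{"type":"array","items":{"type":"array","items":{"type":"number"}}},"force":{"type":"number"}},"required":["targets"]}

```bash
ls; mkdir -p pics; python3 - <<'E'
from plant import manip, optics
import cv2
s=manip.sense(); print(s)
for n in ["scene","top"]:
    f=optics.grab_frame(n); cv2.imwrite(f"pics/{n}0.png",f["frame"]); print(n,f["fovy"],f["cx"],f["cy"],f["R"].round(3).tolist(),f["t"].round(3).tolist())
    import numpy as np; np.savez(f"pics/{n}0.npz",**f)
E
```

```text
pics
{'time': 0.0, 'joints': array([-1.30500641e+00,  1.26401431e-01, -4.05930291e-02,  1.40541283e+00,
        1.30554373e-05,  1.57080165e+00]), 'qvel': array([-5.01331936e-05, -1.09606831e-05, -1.36480207e-03,  9.86609712e-04,
        2.47841136e-04,  4.89971148e-04]), 'joint_efforts': array([ 3.45899889e-04, -4.35914433e+01,  3.52923954e+01,  1.72225444e-02,
       -4.92419758e-05,  4.90755042e-06]), 'eef_pos': array([ 0.1378296 , -0.50628571,  0.303124  ]), 'tool_rot': array([ 0.09362177, -0.09376356,  0.70143701, -0.70030671]), 'wrist_force': array([ 0.33152491, -0.03572064,  0.15589887]), 'wrist_torque': array([-0.02128738,  0.00558433, -0.05485085]), 'gripper_width': 0.08518812524936233}
scene 48.17661604957881 323.0243251615905 196.20660655432533 [[0.814, 0.58, 0.016], [0.393, -0.532, -0.75], [-0.427, 0.617, -0.661]] [-0.482, -0.117, 1.204]
top 43.51532070861429 313.5063871399646 198.8643264632332 [[0.046, -0.999, 0.003], [-0.977, -0.046, -0.209], [0.209, 0.007, -0.978]] [0.014, 0.575, 1.15]
```

View pics/scene0.png

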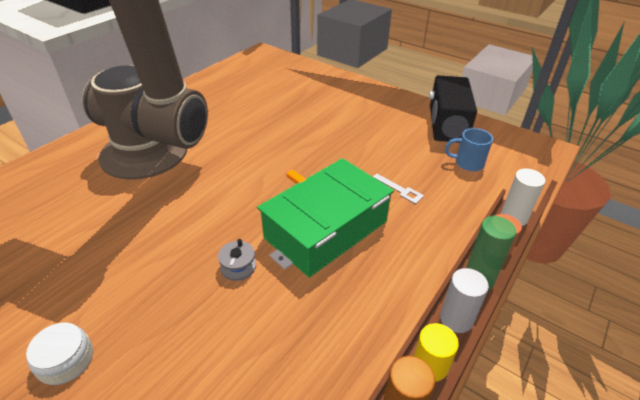

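View pics/top0.png

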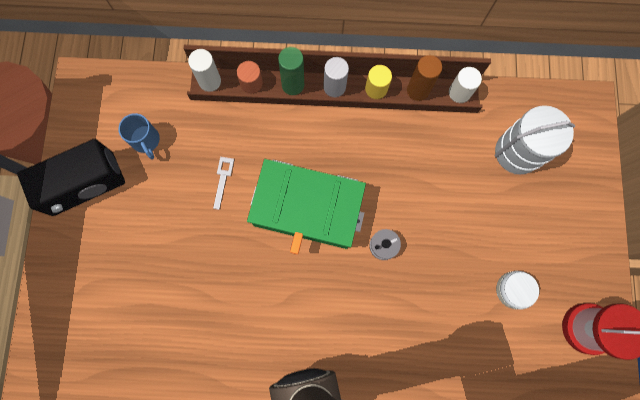

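The scene and top views show the green lid at top-image corners (265,159), (365,182), (351,247) and (248,222). The orange lug is at (296,243), the reel at (385,244) and the opener at (223,183). The hinge side is away from the robot.

```bash
cat > h.py <<'E'
import numpy as np, cv2
def cloud(f):
    d=f["z_map"]; F=200/np.tan(np.radians(float(f["fovy"]))/2)
    v,u=np.mgrid[:400,:640]
    P=np.stack([(u-f["cx"])/F*d,(v-f["cy"])/F*d,d],-1)
    X=(P-f["t"])@f["R"]; X[d==0]=np.nan
    return X
def mask(f,lo,hi):
    return cv2.inRange(cv2.cvtColor(f["frame"],cv2.COLOR_BGR2HSV),lo,hi)>0
E
python3 - <<'E'
from h import *
for n in ["top","scene"]:
    f=dict(np.load(f"pics/{n}0.npz")); X=cloud(f)
    g=mask(f,(50,120,50),(75,255,255))&(abs(X[...,2]-.094)<.006)
    p=X[g]; p=p[np.linalg.norm(p[:,:2]-np.median(p[:,:2],0),axis=1)<.2]
    r=cv2.minAreaRect(p[:,:2].astype(np.float32)*1000); print(n,r,cv2.boxPoints(r).round(0).tolist(),np.median(p[:,2]))
    o=mask(f,(8,180,150),(20,255,255))&(X[...,2]>.06)&(X[...,2]<.12)&(np.linalg.norm(X[...,:2]-np.median(p[:,:2],0),axis=-1)<.2)
    q=X[o]; print("lug",len(q),q.mean(0),q.min(0),q.max(0))
    gr=(X[...,2]>.02)&(X[...,2]<.08)&~mask(f,(40,80,20),(80,255,255))&(np.linalg.norm(X[...,:2]-np.median(p[:,:2],0),axis=-1)<.25)
    q=X[gr&(X[...,1]<np.median(p[:,1]))]; print("reel",len(q),np.median(q,0),np.percentile(q,5,0),np.percentile(q,95,0))
E
```

```text
top ((559.3786010742188, 56.89478302001953), (248.7652130126953, 156.44635009765625), 78.70233154296875) [[458.0, -50.0], [612.0, -80.0], [660.0, 164.0], [507.0, 194.0]] 0.09401731358144236
lug 37 [0.4577193  0.07449164 0.0930551 ] [0.43779096 0.06324156 0.08635307] [0.4807781  0.08893944 0.09813829]
reel 696 [ 0.47677832 -0.13688102  0.0401036 ] [ 0.44834807 -0.16573938  0.03593927] [ 0.50614866 -0.10769406  0.04651176]
scene ((561.030517578125, 55.655540466308594), (250.97979736328125, 160.21621704101562), 78.44451904296875) [[457.0, -51.0], [614.0, -83.0], [665.0, 163.0], [508.0, 195.0]] 0.09358518002043274
lug 138 [0.4602373  0.07288656 0.09255761] [0.43886575 0.06257242 0.08217801] [0.48573683 0.08784575 0.0976618 ]
reel 880 [ 0.48214726 -0.14145997  0.03980366] [ 0.45022874 -0.17036842  0.03575659] [ 0.51034144 -0.10999733  0.04656199]
```

```bash
cat >> h.py <<'E'
from scipy.spatial.transform import Rotation as Ro
YAW=-.2
AX=np.array([np.cos(YAW),np.sin(YAW),0]); AY=np.array([-np.sin(YAW),np.cos(YAW),0]); Z=np.array([0,0,1.])
O=np.array([.561,.0555,0])
def box(x,y,z): return O+AX*x+AY*y+Z*z
H=box(.078,0,.088)
def Rt(a,jaw): return Ro.from_matrix(np.stack([np.cross(a,jaw),a,jaw],1))   # tool y=a, z=jaw
def lug(th): return H+.183*(-np.cos(th)*AX+np.sin(th)*Z)
def lugtool(al): return -np.cos(al)*Z+np.sin(al)*AX
def grip(ph): return box(0,-.085,.068)+.082*(np.cos(ph)*AY+np.sin(ph)*Z)
def staytool(be): return -np.cos(be)*Z+np.sin(be)*AY
def cur():
    from plant import manip
    s=manip.sense(); q=s["tool_rot"]; R=Ro.from_quat([q[1],q[2],q[3],q[0]])
    print("t",round(s["time"],2),"grasp",(s["eef_pos"]+.054*R.as_matrix()[:,1]).round(4),"a",R.as_matrix()[:,1].round(3),"jaw",R.as_matrix()[:,2].round(3),"j",s["joints"].round(2),"F",s["wrist_force"].round(2),"w",round(s["gripper_width"],4))
    return s["eef_pos"],R
def path(pts,n=None,hand=0):
    """pts: list of (grasp,a,jaw); prints row deltas between successive poses starting at the measured one"""
    p,R=cur()
    for g,a,jaw in pts:
        j=jaw-a*(jaw@a); j/=np.linalg.norm(j)
        c=[Rt(a,s*j) for s in (1,-1)]; T=min(c,key=lambda t:(t*R.inv()).magnitude())
        d=g-.054*a-p; r=(T*R.inv()).as_rotvec()
        k=n or int(max(1,np.ceil(max(np.abs(d).max()/.045,np.linalg.norm(r)/.14))))
        print(k,"x",(d/k).round(4).tolist()+(r/k).round(3).tolist()+[hand])
        p,R=g-.054*a,T
E
python3 - <<'E'
from h import *
path([(lug(0)+.1*Z,-Z,AY),(lug(0),-Z,AY)])
E
```

```text
t 0.1 grasp [ 0.1378 -0.5062  0.2492] a [-0.     0.001 -1.   ] jaw [ 0.263 -0.965 -0.001] j [-1.3   0.13 -0.04  1.41 -0.    1.57] F [0.27 0.02 0.02] w 0.0856
13 x [0.0246, 0.0448, -0.0047, -0.0, -0.0, -0.036, 0]
3 x [0.0, 0.0, -0.0333, 0.0, 0.0, 0.0, 0]
```

Emit:
{"method": "drive_tool", "body": {"targets": [[0.025,0.045,-0.004,0,0,0.1,0],[0.025,0.045,-0.004,0,0,0.1,0],[0.025,0.045,-0.004,0,0,0.1,0],[0.025,0.045,-0.004,0,0,0.1,0],[0.025,0.045,-0.004,0,0,0.1,0]], "force": 20}}

```text
time: 0.6
eef_pos: [0.2592, -0.2868, 0.2841]
tool_rot: [0.265, -0.265, 0.656, -0.655]
wrist_force: [1.4, -0.3, -0.3]
gripper_width: 0.0427
```

```bash
python3 -c "
from h import *
cur()"
```

```text
t 0.6 grasp [ 0.2592 -0.2868  0.2301] a [-0.  0. -1.] jaw [ 0.695 -0.719 -0.   ] j [-0.84 -0.13 -0.34  1.36  0.    1.54] F [ 1.4  -0.26 -0.33] w 0.0427
```

Emit:
{"method": "drive_tool", "body": {"targets": [[0.0133,0.0242,-0.005,0,0,0.145,0],[0.0133,0.0242,-0.005,0,0,0.145,0],[0.0133,0.0242,-0.005,0,0,0.145,0],[0.0133,0.0242,-0.005,0,0,0.145,0],[0.0133,0.0242,-0.005,0,0,0.145,0]]}}

```text
time: 1.1
eef_pos: [0.3256, -0.1665, 0.2591]
tool_rot: [0.481, -0.481, 0.518, -0.518]
wrist_force: [1.1, -0.7, -0.1]
gripper_width: 0.0427
```

Emit:
{"method": "drive_tool", "body": {"targets": [[0.0133,0.0242,-0.005,0,0,0.145,0],[0.0133,0.0242,-0.005,0,0,0.145,0],[0.0133,0.0242,-0.005,0,0,0.145,0],[0.0133,0.0242,-0.005,0,0,0.145,0],[0.0133,0.0242,-0.005,0,0,0.145,0]]}}

```text
time: 1.6
eef_pos: [0.3921, -0.0455, 0.2341]
tool_rot: [-0.634, 0.634, -0.314, 0.314]
wrist_force: [0.1, -0.6, 0.2]
gripper_width: 0.0428
```

Emit:
{"method": "drive_tool", "body": {"targets": [[0.0133,0.0242,-0.005,0,0,0.145,0],[0.0133,0.0242,-0.005,0,0,0.145,0],[0.0133,0.0242,-0.005,0,0,0.145,0],[0.0133,0.0242,-0.005,0,0,0.145,0],[0.0133,0.0242,-0.005,0,0,0.145,0]]}}

```text
time: 2.1
eef_pos: [0.4586, 0.0754, 0.209]
tool_rot: [-0.704, 0.704, -0.069, 0.068]
wrist_force: [0.2, -1.0, 0.3]
gripper_width: 0.0427
```

```bash
python3 - <<'E'
from h import *
path([(lug(0)+.02*Z,-Z,AY),(lug(0),-Z,AY)])
from plant import optics
f=optics.grab_frame("wrist"); cv2.imwrite("pics/w1.png",f["frame"]); np.savez("pics/w1.npz",**f)
E
```

```text
t 2.1 grasp [0.4586 0.0754 0.155 ] a [-0.001 -0.    -1.   ] jaw [ 0.193  0.981 -0.   ] j [ 0.16  0.03 -0.35  1.19 -0.    0.36] F [ 0.2  -1.03  0.32] w 0.0427
2 x [-0.0003, 0.0005, -0.0235, 0.0, -0.0, -0.003, 0]
1 x [0.0, 0.0, -0.02, 0.0, 0.0, 0.0, 0]
```

View pics/w1.png

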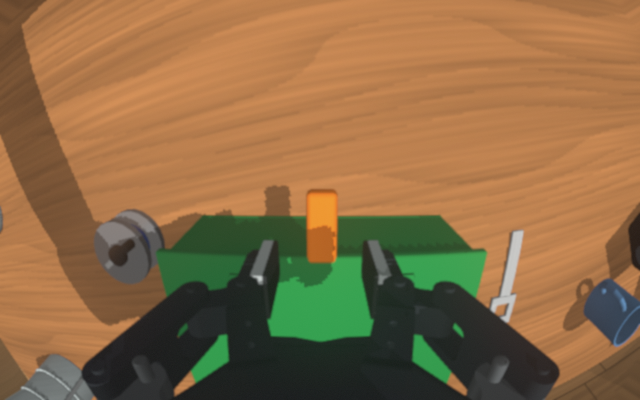

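The wrist view shows the lug (column 322) centred between the finger pads (about 262 and 378). I'll descend and pinch.

Emit:
{"method": "drive_tool", "body": {"targets": [[0,0.001,-0.024,0,0,0,0],[0,0,-0.023,0,0,0,0],[0,0,-0.019,0,0,0,0],[0,0,0,0,0,0,1],[0,0,0,0,0,0,1]], "force": 20}}

```text
time: 2.65
eef_pos: [0.4575, 0.0763, 0.1433]
tool_rot: [0.705, -0.702, 0.072, -0.07]
wrist_force: [-2.8, 5.2, -2.3]
gripper_width: 0.0196
```

Emit:
{"method": "drive_tool", "body": {"targets": [[0,0,0,0,0,0,1],[0,0,0,0,0,0,1]]}}

```text
time: 2.85
eef_pos: [0.4575, 0.0763, 0.144]
tool_rot: [0.705, -0.703, 0.071, -0.07]
wrist_force: [-3.2, 5.4, -2.5]
gripper_width: 0.0199
```

```bash
python3 - <<'E'
from h import *
path([(lug(t),lugtool(min(t,1.5)),AY) for t in np.arange(.1,1.75,.1)],1,1)
E
```

```text
t 2.85 grasp [0.4574 0.0764 0.09  ] a [-0.002  0.003 -1.   ] jaw [0.199 0.98  0.003] j [ 0.16  0.06 -0.46  1.04  0.    0.36] F [-3.21  5.36 -2.52] w 0.0199
1 x [-0.0038, 0.001, 0.016, -0.023, -0.1, -0.0, 1]
1 x [-0.0026, 0.0005, 0.0173, -0.02, -0.098, 0.0, 1]
1 x [-0.0007, 0.0001, 0.0164, -0.02, -0.098, 0.0, 1]
1 x [0.0012, -0.0002, 0.0153, -0.02, -0.098, 0.0, 1]
1 x [0.003, -0.0006, 0.0141, -0.02, -0.098, 0.0, 1]
1 x [0.0049, -0.001, 0.0128, -0.02, -0.098, 0.0, 1]
1 x [0.0066, -0.0013, 0.0113, -0.02, -0.098, -0.0, 1]
1 x [0.0083, -0.0017, 0.0097, -0.02, -0.098, 0.0, 1]
1 x [0.01, -0.002, 0.008, -0.02, -0.098, 0.0, 1]
1 x [0.0115, -0.0023, 0.0062, -0.02, -0.098, 0.0, 1]
1 x [0.0129, -0.0026, 0.0044, -0.02, -0.098, -0.0, 1]
1 x [0.0142, -0.0029, 0.0025, -0.02, -0.098, 0.0, 1]
1 x [0.0153, -0.0031, 0.0006, -0.02, -0.098, 0.0, 1]
1 x [0.0163, -0.0033, -0.0013, -0.02, -0.098, -0.0, 1]
1 x [0.0172, -0.0035, -0.0032, -0.02, -0.098, -0.0, 1]
1 x [0.0179, -0.0036, 0.0004, 0.0, 0.0, 0.0, 1]
1 x [0.0179, -0.0036, -0.0014, 0.0, 0.0, 0.0, 1]
```

Emit:
{"method": "drive_tool", "body": {"targets": [[-0.0038,0.001,0.016,-0.02,-0.098,0,1],[-0.0026,0.0005,0.0173,-0.02,-0.098,0,1],[-0.0007,0.0001,0.0164,-0.02,-0.098,0,1],[0.0012,-0.0002,0.0153,-0.02,-0.098,0,1],[0.003,-0.0006,0.0141,-0.02,-0.098,0,1]]}}

```text
time: 3.35
eef_pos: [0.4555, 0.0768, 0.2246]
tool_rot: [-0.665, 0.698, 0.107, 0.244]
wrist_force: [7.0, 3.1, -7.4]
gripper_width: 0.0193
```

Emit:
{"method": "drive_tool", "body": {"targets": [[0.0049,-0.001,0.0128,-0.02,-0.098,0,1],[0.0066,-0.0013,0.0113,-0.02,-0.098,0,1],[0.0083,-0.0017,0.0097,-0.02,-0.098,0,1],[0.01,-0.002,0.008,-0.02,-0.098,0,1],[0.0115,-0.0023,0.0062,-0.02,-0.098,0,1]]}}

```text
time: 3.85
eef_pos: [0.4968, 0.0687, 0.2729]
tool_rot: [-0.584, 0.65, 0.277, 0.401]
wrist_force: [3.5, 7.2, -7.0]
gripper_width: 0.0197
```

```bash
python3 - <<'E'
from h import *
path([(lug(t),lugtool(min(t,1.5)),AY) for t in np.arange(1.1,1.75,.1)],1,1)
E
```

```text
t 3.85 grasp [0.5416 0.0598 0.244 ] a [ 0.828 -0.165 -0.536] jaw [0.197 0.98  0.002] j [ 0.33 -0.44 -0.93  0.14 -0.43  0.3 ] F [ 3.49  7.23 -6.99] w 0.0197
1 x [0.0121, -0.0026, 0.0026, -0.021, -0.093, -0.002, 1]
1 x [0.0142, -0.0029, 0.0025, -0.02, -0.098, 0.0, 1]
1 x [0.0153, -0.0031, 0.0006, -0.02, -0.098, 0.0, 1]
1 x [0.0163, -0.0033, -0.0013, -0.02, -0.098, -0.0, 1]
1 x [0.0172, -0.0035, -0.0032, -0.02, -0.098, -0.0, 1]
1 x [0.0179, -0.0036, 0.0004, 0.0, 0.0, 0.0, 1]
1 x [0.0179, -0.0036, -0.0014, 0.0, 0.0, 0.0, 1]
```

Emit:
{"method": "drive_tool", "body": {"targets": [[0.0125,-0.0026,0.003,-0.02,-0.095,0,1],[0.0142,-0.0029,0.0025,-0.02,-0.098,0,1],[0.0153,-0.0031,0.0006,-0.02,-0.098,0,1],[0.0163,-0.0033,-0.0013,-0.02,-0.098,0,1]]}}

```text
time: 4.25
eef_pos: [0.5533, 0.0577, 0.2803]
tool_rot: [-0.498, 0.586, 0.394, 0.504]
wrist_force: [0.1, 6.9, 2.2]
gripper_width: 0.0197
```

```bash
python3 - <<'E'
from h import *
path([(lug(t),lugtool(min(t,1.45)),AY) for t in np.arange(1.5,1.75,.1)],1,1)
E
```

```text
t 4.25 grasp [0.6053 0.0472 0.2703] a [ 0.963 -0.194 -0.186] jaw [0.198 0.98  0.003] j [ 0.29 -0.25 -1.16 -0.69 -0.48  0.1 ] F [0.14 6.86 2.16] w 0.0197
1 x [0.0189, -0.0044, -0.0033, -0.016, -0.064, -0.001, 1]
1 x [0.0179, -0.0036, 0.0004, 0.0, 0.0, 0.0, 1]
1 x [0.0179, -0.0036, -0.0014, 0.0, 0.0, 0.0, 1]
```

Emit:
{"method": "drive_tool", "body": {"targets": [[0.019,-0.0038,0.0005,0,0,0,1],[0.0179,-0.0036,0.0004,0,0,0,1],[0.0179,-0.0036,-0.0014,0,0,0,1]]}}

```text
time: 4.55
eef_pos: [0.6096, 0.0466, 0.2802]
tool_rot: [-0.498, 0.586, 0.393, 0.503]
wrist_force: [-1.0, 3.5, 6.4]
gripper_width: 0.0198
```

```bash
python3 - <<'E'
from h import *
path([(lug(t),lugtool(min(t,1.38)),AY) for t in [1.73,1.76]],1,1)
E
```

```text
t 4.55 grasp [0.6616 0.0361 0.2701] a [ 0.963 -0.194 -0.188] jaw [0.198 0.98  0.003] j [ 0.22 -0.13 -1.07 -0.73 -0.41  0.09] F [-0.98  3.47  6.37] w 0.0198
1 x [0.0043, -0.0018, -0.0013, -0.003, 0.002, -0.0, 1]
1 x [0.0053, -0.0011, -0.001, 0.0, 0.0, 0.0, 1]
```

Emit:
{"method": "drive_tool", "body": {"targets": [[0.006,-0.0014,-0.0015,0,0,0,1],[0.006,-0.0012,-0.001,0,0,0,1],[0,0,0,0,0,0,1],[0,0,0,0,0,0,0],[0,0,0,0,0,0,0]]}}

```text
time: 5.05
eef_pos: [0.6192, 0.0433, 0.2727]
tool_rot: [-0.499, 0.589, 0.391, 0.501]
wrist_force: [0.6, 0.1, -0.1]
gripper_width: 0.0425
```

Emit:
{"method": "drive_tool", "body": {"targets": [[-0.03,0.006,0.006,0,0,0,0],[-0.04,0.008,0.008,0,0,0,0],[-0.045,0.009,0.009,0,0,0,0]]}}

```text
time: 5.35
eef_pos: [0.5031, 0.0659, 0.2942]
tool_rot: [-0.499, 0.59, 0.39, 0.5]
wrist_force: [-0.3, 1.5, 0.2]
gripper_width: 0.0427
```

```bash
python3 - <<'E'
from h import *
from plant import optics
path([(box(-.03,-.0,.22),staytool(0),AX),(grip(0)+.03*Z,staytool(0),AX)])
f=optics.grab_frame("top"); np.savez("pics/t2.npz",**f)
g=optics.grab_frame("scene"); np.savez("pics/s2.npz",**g)
c=lambda f,u,v:cv2.resize(f["frame"][v:v+140,u:u+200],None,fx=4,fy=4)
cv2.imwrite("pics/t2.png",np.vstack([c(f,210,120),c(g,220,90)])[::1,::1])
cv2.imwrite("pics/t2.png",cv2.resize(cv2.imread("pics/t2.png"),(428,600)))
cv2.imwrite("pics/s2.png",np.hstack([cv2.resize(f["frame"][120:280,210:390],(400,356)),cv2.resize(g["frame"][90:290,200:425],(400,356))]))
E
```

```text
t 5.35 grasp [0.5549 0.0552 0.2835] a [ 0.96  -0.198 -0.198] jaw [ 0.201  0.98  -0.002] j [ 0.36 -0.42 -1.18 -0.53 -0.55  0.12] F [-0.34  1.48  0.2 ] w 0.0427
15 x [0.0019, -0.0003, -0.0013, 0.084, 0.055, -0.086, 0]
3 x [0.0096, -0.003, -0.0407, 0.0, 0.0, 0.0, 0]
```

View pics/s2.png

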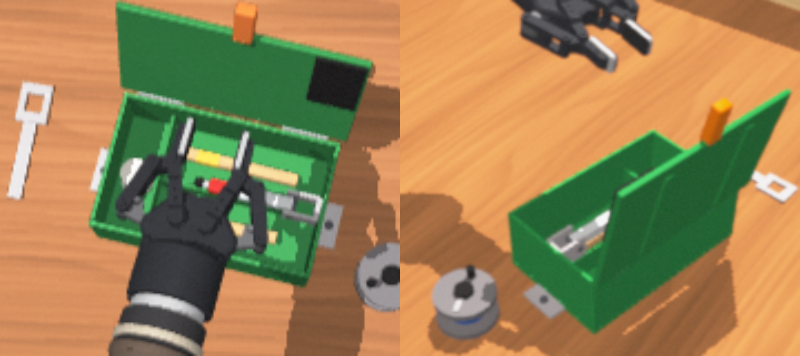

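The crops show the lid standing back by itself. The stay is folded across the box with its red end and tip visible, and nothing has been disturbed. Next I'll turn the tool down over the stay.

Emit:
{"method": "drive_tool", "body": {"targets": [[0,0,0.002,0.084,0.055,-0.086,0],[0,0,0.002,0.084,0.055,-0.086,0],[0.002,0,0,0.084,0.055,-0.086,0],[0.002,0,0,0.084,0.055,-0.086,0],[0.002,0,0,0.084,0.055,-0.086,0]]}}

```text
time: 5.95
eef_pos: [0.5098, 0.0665, 0.2994]
tool_rot: [-0.541, 0.605, 0.073, 0.58]
wrist_force: [0.7, 0.0, -0.7]
gripper_width: 0.043
```

Emit:
{"method": "drive_tool", "body": {"targets": [[0.002,0,0,0.084,0.055,-0.086,0],[0.002,0,0,0.084,0.055,-0.086,0],[0.002,0,0,0.084,0.055,-0.086,0],[0.002,0,0,0.084,0.055,-0.086,0],[0.002,0,0,0.084,0.055,-0.086,0]]}}

```text
time: 6.45
eef_pos: [0.5205, 0.0666, 0.2989]
tool_rot: [-0.523, 0.554, -0.252, 0.596]
wrist_force: [-0.0, 0.8, -0.3]
gripper_width: 0.0429
```

Emit:
{"method": "drive_tool", "body": {"targets": [[0.002,0,0,0.084,0.055,-0.086,0],[0.002,0,-0.002,0.084,0.055,-0.086,0],[0.002,0,-0.002,0.084,0.055,-0.086,0],[0.002,0,-0.002,0.084,0.055,-0.086,0],[0.002,0,-0.002,0.084,0.055,-0.086,0]]}}

```text
time: 6.95
eef_pos: [0.5307, 0.0664, 0.2908]
tool_rot: [0.449, -0.444, 0.549, -0.548]
wrist_force: [0.5, 0.3, 0.0]
gripper_width: 0.0428
```

```bash
python3 - <<'E'
from h import *
from plant import optics
path([(grip(0)+.03*Z,staytool(0),AX),(grip(0),staytool(0),AX)])
f=optics.grab_frame("wrist"); np.savez("pics/w3.npz",**f); cv2.imwrite("pics/w3.png",f["frame"])
E
```

```text
t 6.95 grasp [0.531  0.0667 0.2368] a [ 0.005  0.006 -1.   ] jaw [ 0.979 -0.203  0.004] j [ 0.12  0.14 -0.05  1.37  0.01  1.9 ] F [0.54 0.34 0.04] w 0.0428
4 x [0.0074, -0.0035, -0.0347, -0.001, 0.001, 0.001, 0]
1 x [0.0, 0.0, -0.03, 0.0, 0.0, 0.0, 0]
```

View pics/w3.png

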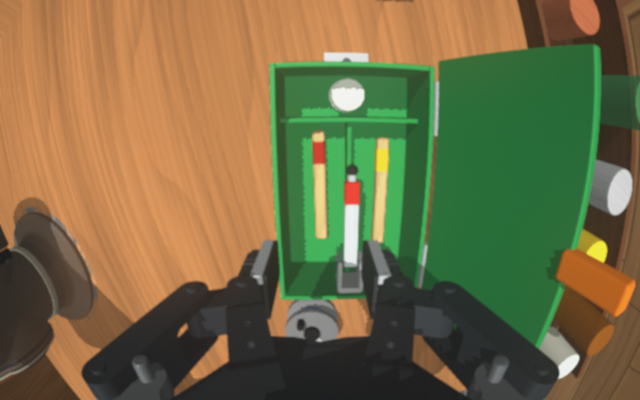

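```bash
python3 - <<'E'
from h import *
f=dict(np.load("pics/w3.npz")); F=200/np.tan(np.radians(float(f["fovy"]))/2); c=np.array([f["cx"],f["cy"]])
def ray(u,v,z):
    d=np.array([u,v])-c; r=np.linalg.norm(d); th=r/F
    k=np.r_[np.sin(th)*d/r,np.cos(th)]; D=f["R"].T@k; C=-f["R"].T@f["t"]; X=C+D*(z-C[2])/D[2]
    return ((X-O)@AX*1000).round(1),((X-O)@AY*1000).round(1)
for n,uv,z in [("tip end",(351,164),.068),("sleeve end",(353,179),.075),("red start",(352,205),.075),("lid-box corner fl",(272,64),.085),("corner fr",(433,67),.085)]: print(n,ray(*uv,z))
E
```

```text
tip end (np.float64(-1.4), np.float64(23.7))
sleeve end (np.float64(0.1), np.float64(10.5))
red start (np.float64(-0.2), np.float64(-15.6))
lid-box corner fl (np.float64(-73.2), np.float64(118.1))
corner fr (np.float64(72.3), np.float64(119.2))
```

The wrist view shows the stay at column 352, centred under the hand. The sleeve's red end is at row 179 and the tip end at row 164. That puts the stay tip roughly 107 mm from the pivot. I'll go down and pinch it.

Emit:
{"method": "drive_tool", "body": {"targets": [[0.0074,-0.0035,-0.0345,0,0,0,0],[0.0074,-0.0035,-0.0345,0,0,0,0],[0.0074,-0.0035,-0.0345,0,0,0,0],[0.0074,-0.0035,-0.0345,0,0,0,0],[0,0,0,0,0,0,0]]}}

```text
time: 7.5
eef_pos: [0.5576, 0.0518, 0.1481]
tool_rot: [0.448, -0.447, 0.548, -0.547]
wrist_force: [-0.3, 1.0, 0.2]
gripper_width: 0.0427
```

Emit:
{"method": "drive_tool", "body": {"targets": [[0,0,-0.015,0,0,0,0],[0,0,-0.015,0,0,0,0],[0,0,0,0,0,0,1],[0,0,0,0,0,0,1],[0,0,0,0,0,0,1]], "force": 20}}

```text
time: 8.0
eef_pos: [0.5599, 0.0526, 0.1247]
tool_rot: [-0.451, 0.445, -0.546, 0.549]
wrist_force: [-3.2, 0.4, 1.1]
gripper_width: 0.0138
```

```bash
python3 - <<'E'
from h import *
path([(grip(p),staytool(p*.6),AX) for p in np.arange(.1,1.75,.1)],1,1)
E
```

```text
t 8.0 grasp [0.5604 0.0528 0.0707] a [ 0.009  0.002 -1.   ] jaw [ 0.98  -0.199  0.008] j [ 0.09  0.25 -0.29  1.02  0.    1.86] F [-3.24  0.42  1.13] w 0.0138
1 x [-0.0002, -0.0036, 0.0054, 0.056, -0.003, 0.0, 1]
1 x [-0.0009, -0.0044, 0.0078, 0.059, -0.012, 0.0, 1]
1 x [-0.001, -0.0051, 0.0075, 0.059, -0.012, -0.0, 1]
1 x [-0.0012, -0.0059, 0.007, 0.059, -0.012, -0.0, 1]
1 x [-0.0013, -0.0066, 0.0065, 0.059, -0.012, 0.0, 1]
1 x [-0.0015, -0.0072, 0.0059, 0.059, -0.012, -0.0, 1]
1 x [-0.0016, -0.0078, 0.0053, 0.059, -0.012, 0.0, 1]
1 x [-0.0017, -0.0083, 0.0046, 0.059, -0.012, 0.0, 1]
1 x [-0.0018, -0.0088, 0.0038, 0.059, -0.012, -0.0, 1]
1 x [-0.0019, -0.0092, 0.003, 0.059, -0.012, 0.0, 1]
1 x [-0.0019, -0.0095, 0.0022, 0.059, -0.012, 0.0, 1]
1 x [-0.002, -0.0098, 0.0013, 0.059, -0.012, -0.0, 1]
1 x [-0.002, -0.0099, 0.0004, 0.059, -0.012, 0.0, 1]
1 x [-0.002, -0.01, -0.0006, 0.059, -0.012, -0.0, 1]
1 x [-0.002, -0.01, -0.0015, 0.059, -0.012, 0.0, 1]
1 x [-0.002, -0.0099, -0.0024, 0.059, -0.012, 0.0, 1]
1 x [-0.002, -0.0098, -0.0034, 0.059, -0.012, -0.0, 1]
```

Emit:
{"method": "drive_tool", "body": {"targets": [[0,-0.0036,0.006,0.058,-0.008,0,1],[-0.0009,-0.0044,0.0078,0.059,-0.012,0,1],[-0.001,-0.0051,0.0075,0.059,-0.012,0,1],[-0.0012,-0.0059,0.007,0.059,-0.012,0,1],[-0.0013,-0.0066,0.0065,0.059,-0.012,0,1]]}}

```text
time: 8.5
eef_pos: [0.555, 0.027, 0.1591]
tool_rot: [0.526, -0.358, 0.608, -0.474]
wrist_force: [-1.7, 0.4, -3.3]
gripper_width: 0.0131
```

Emit:
{"method": "drive_tool", "body": {"targets": [[-0.0015,-0.0072,0.0059,0.059,-0.012,0,1],[-0.0016,-0.0078,0.0053,0.059,-0.012,0,1],[-0.0017,-0.0083,0.0046,0.059,-0.012,0,1],[-0.0018,-0.0088,0.0038,0.059,-0.012,0,1],[-0.0019,-0.0092,0.003,0.059,-0.012,0,1]]}}

```text
time: 9.0
eef_pos: [0.5466, -0.0145, 0.1818]
tool_rot: [0.591, -0.262, 0.655, -0.39]
wrist_force: [-0.5, 1.3, -3.7]
gripper_width: 0.0136
```

```bash
python3 - <<'E'
from h import *
path([(grip(p),staytool(p*.6),AX) for p in [1.1,1.2,1.3,1.4,1.5,1.6,1.7]],1,1)
E
```

```text
t 9.0 grasp [0.553  0.0156 0.1374] a [ 0.118  0.558 -0.822] jaw [ 0.98  -0.201  0.004] j [-0.26  0.21 -0.3   1.1   0.61  1.5 ] F [-0.53  1.33 -3.67] w 0.0136
1 x [-0.0017, -0.0093, 0.002, 0.053, -0.007, 0.002, 1]
1 x [-0.002, -0.0098, 0.0013, 0.059, -0.012, -0.0, 1]
1 x [-0.002, -0.0099, 0.0004, 0.059, -0.012, 0.0, 1]
1 x [-0.002, -0.01, -0.0006, 0.059, -0.012, -0.0, 1]
1 x [-0.002, -0.01, -0.0015, 0.059, -0.012, 0.0, 1]
1 x [-0.002, -0.0099, -0.0024, 0.059, -0.012, 0.0, 1]
1 x [-0.002, -0.0098, -0.0034, 0.059, -0.012, -0.0, 1]
```

Emit:
{"method": "drive_tool", "body": {"targets": [[-0.0018,-0.0094,0.0021,0.055,-0.01,0,1],[-0.002,-0.0098,0.0013,0.059,-0.012,0,1],[-0.002,-0.0099,0.0004,0.059,-0.012,0,1],[-0.002,-0.01,-0.0006,0.059,-0.012,0,1]]}}

```text
time: 9.4
eef_pos: [0.5389, -0.0537, 0.185]
tool_rot: [0.633, -0.183, 0.682, -0.318]
wrist_force: [-1.7, 2.2, -3.4]
gripper_width: 0.0134
```

Emit:
{"method": "drive_tool", "body": {"targets": [[-0.002,-0.01,-0.0015,0.059,-0.012,0,1],[-0.002,-0.0099,-0.0024,0.059,-0.012,0,1],[-0.0015,-0.007,-0.002,0.04,-0.008,0,1]]}}

```text
time: 9.7
eef_pos: [0.5335, -0.0809, 0.1787]
tool_rot: [0.656, -0.128, 0.695, -0.266]
wrist_force: [-1.7, 2.4, -1.2]
gripper_width: 0.0131
```

```bash
python3 - <<'E'
from h import *
path([(grip(p),staytool(p*.6),AX) for p in [1.7,1.72]],1,1)
E
```

```text
t 9.7 grasp [ 0.5427 -0.0363  0.1497] a [ 0.171  0.826 -0.537] jaw [ 0.979 -0.202  0.001] j [-0.49  0.4  -0.22  1.37  0.94  1.07] F [-1.73  2.45 -1.23] w 0.0131
1 x [-0.0006, -0.0024, -0.0011, 0.016, -0.002, 0.004, 1]
1 x [-0.0004, -0.0019, -0.0008, 0.012, -0.002, 0.0, 1]
```

Emit:
{"method": "drive_tool", "body": {"targets": [[-0.0006,-0.0026,-0.001,0.016,-0.003,0,1],[-0.0004,-0.002,-0.0008,0.012,-0.002,0,1],[0,0,0,0,0,0,1]]}}

```text
time: 10.0
eef_pos: [0.5327, -0.085, 0.1769]
tool_rot: [0.659, -0.118, 0.697, -0.257]
wrist_force: [-2.3, 2.0, 4.2]
gripper_width: 0.0138
```

```bash
python3 - <<'E'
from h import *
p,R=cur(); g=p+.054*R.as_matrix()[:,1]-box(0,-.085,.068); print("stay angle by hand",np.arctan2(g[2],g@AY),np.linalg.norm(g), "y force along ay", )
E
```

```text
t 10.0 grasp [ 0.5421 -0.0396  0.1491] a [ 0.173  0.84  -0.514] jaw [ 0.979 -0.202  0.   ] j [-0.5   0.42 -0.21  1.39  0.96  1.03] F [-2.31  2.    4.24] w 0.0138
stay angle by hand 1.717267305356125 0.08199141892770363 y force along ay
```

Emit:
{"method": "drive_tool", "body": {"targets": [[0,0,0,0,0,0,0.3],[0,0,0,0,0,0,0],[0,0,0,0,0,0,0]]}}

```text
time: 10.3
eef_pos: [0.5328, -0.085, 0.1764]
tool_rot: [0.659, -0.119, 0.697, -0.257]
wrist_force: [0.2, -0.7, 0.1]
gripper_width: 0.0428
```

Emit:
{"method": "drive_tool", "body": {"targets": [[-0.003,-0.017,0.01,0,0,0,0],[-0.006,-0.033,0.02,0,0,0,0],[-0.008,-0.042,0.026,0,0,0,0]]}}

```text
time: 10.6
eef_pos: [0.5151, -0.1765, 0.2325]
tool_rot: [0.659, -0.12, 0.697, -0.256]
wrist_force: [0.8, 0.1, -0.5]
gripper_width: 0.0422
```

```bash
python3 - <<'E'
from h import *
from plant import optics
cur()
f=optics.grab_frame("scene"); g=optics.grab_frame("top"); w=optics.grab_frame("wrist")
np.savez("pics/s4.npz",**f);np.savez("pics/t4.npz",**g)
cv2.imwrite("pics/s4.png",np.vstack([np.hstack([cv2.resize(g["frame"][120:280,210:390],(400,300)),cv2.resize(f["frame"][90:260,200:425],(400,300))]),cv2.resize(w["frame"][:,:],(480,300))[:, :480] if 0 else np.hstack([cv2.resize(w["frame"],(480,300)),np.zeros((300,320,3),np.uint8)])]))
X=cloud(f); r=(mask(f,(0,150,80),(5,255,255))|mask(f,(175,150,80),(180,255,255)))&(X[...,2]>.09)
q=X[r]; 
q=q[np.linalg.norm(q[:,:2]-O[:2],axis=1)<.2] if len(q) else q
print("red",len(q),((q-O)@AX).mean(),((q-O)@AY).mean(),q[:,2].mean())
E
```

```text
t 10.6 grasp [ 0.5243 -0.1311  0.2047] a [ 0.17   0.841 -0.514] jaw [ 0.98  -0.199 -0.001] j [-0.65  0.49 -0.    1.71  0.88  0.82] F [ 0.81  0.1  -0.49] w 0.0422
red 79 0.005172236243148121 -0.09987818286413448 0.15203106395635305
```

View pics/s4.png

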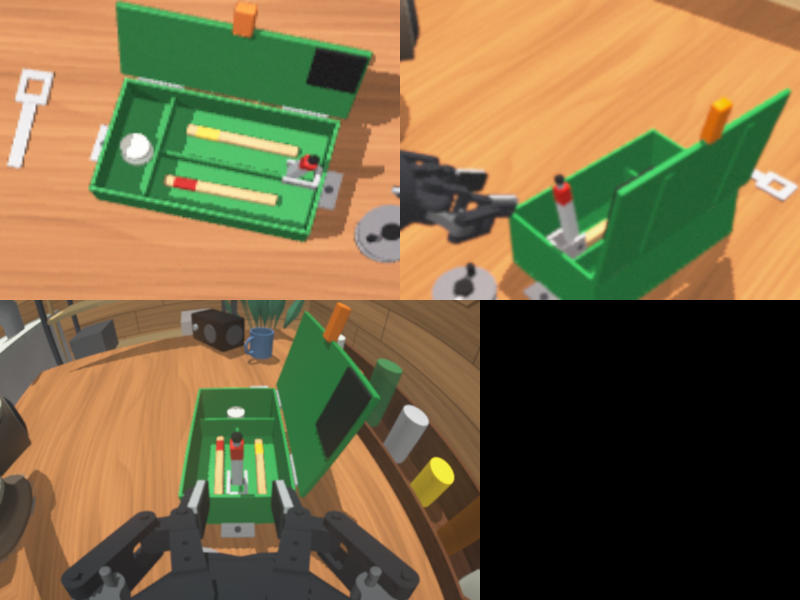

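The stay stands upright past vertical with its red end at the -y wall, the lid is still back, and the floats, jar, reel and opener are unmoved. Next I'll re-grip the lug.

```bash
python3 - <<'E'
from h import *
for n in ("s4","t4"):
    f=dict(np.load(f"pics/{n}.npz")); X=cloud(f)
    o=mask(f,(8,180,120),(20,255,255))&(X[...,2]>.2)&(np.linalg.norm(X[...,:2]-H[:2],axis=-1)<.15)
    q=X[o]; print("lug box frame",len(q),((q-O)@AX).mean(),((q-O)@AY).mean(),q[:,2].mean(),q[:,2].max())
a=lugtool(1.38); L=lug(1.8); print("lug(1.8) box",(L-O)@AX,L[2])
path([(np.array([.46,-.11,.34]),staytool(1.03),AX),(L-.14*a+.03*Z,a,AY),(L-.06*a,a,AY),(L,a,AY)])
E
```

```text
lug box frame 223 0.12251950836923063 -0.0049586647007858 0.2646837780815445 0.28705478344627045
lug box frame 119 0.11304429959548214 0.000888240646079082 0.26500606183099273 0.2884281198052585
lug(1.8) box 0.11957798332883497 0.2662141164507097
t 10.75 grasp [ 0.5255 -0.1342  0.2052] a [ 0.177  0.838 -0.516] jaw [ 0.979 -0.205  0.002] j [-0.66  0.49  0.    1.7   0.88  0.82] F [-0.27  0.34 -0.68] w 0.0428
3 x [-0.0217, 0.008, 0.0449, 0.001, 0.001, 0.002, 0]
12 x [0.0034, 0.0187, -0.0029, 0.018, -0.027, -0.129, 0]
2 x [0.0385, -0.0078, -0.0226, 0.0, 0.0, 0.0, 0]
2 x [0.0289, -0.0059, -0.0057, 0.0, 0.0, 0.0, 0]
```

Emit:
{"method": "drive_tool", "body": {"targets": [[-0.0215,0.002,0.045,0,0,0,0],[-0.0215,0.008,0.045,0,0,0,0],[-0.0215,0.014,0.045,0,0,0,0]]}}

```text
time: 11.05
eef_pos: [0.4514, -0.1529, 0.3656]
tool_rot: [0.658, -0.119, 0.698, -0.256]
wrist_force: [0.1, 0.2, 0.1]
gripper_width: 0.0423
```

Emit:
{"method": "drive_tool", "body": {"targets": [[0.0034,0.0187,-0.003,0.018,-0.027,-0.129,0],[0.0034,0.0187,-0.003,0.018,-0.027,-0.129,0],[0.0034,0.0187,-0.003,0.018,-0.027,-0.129,0],[0.0034,0.0187,-0.003,0.018,-0.027,-0.129,0]]}}

```text
time: 11.45
eef_pos: [0.4637, -0.0905, 0.3519]
tool_rot: [0.62, 0.061, 0.684, -0.38]
wrist_force: [-0.2, -0.7, -0.7]
gripper_width: 0.0425
```

Emit:
{"method": "drive_tool", "body": {"targets": [[0.0034,0.0187,-0.003,0.018,-0.027,-0.129,0],[0.0034,0.0187,-0.003,0.018,-0.027,-0.129,0],[0.0034,0.0187,-0.003,0.018,-0.027,-0.129,0],[0.0034,0.0187,-0.003,0.018,-0.027,-0.129,0]]}}

```text
time: 11.85
eef_pos: [0.4746, -0.0435, 0.3366]
tool_rot: [0.565, 0.19, 0.652, -0.468]
wrist_force: [0.5, 0.4, -0.5]
gripper_width: 0.0428
```

Emit:
{"method": "drive_tool", "body": {"targets": [[0.0034,0.0187,-0.003,0.018,-0.027,-0.129,0],[0.0034,0.0187,-0.003,0.018,-0.027,-0.129,0],[0.0034,0.0187,-0.003,0.018,-0.027,-0.129,0],[0.0034,0.0187,-0.003,0.018,-0.027,-0.129,0]]}}

```text
time: 12.25
eef_pos: [0.4869, 0.0253, 0.3239]
tool_rot: [0.464, 0.377, 0.576, -0.557]
wrist_force: [0.7, -0.4, -0.0]
gripper_width: 0.0427
```

```bash
python3 - <<'E'
from h import *
a=lugtool(1.38); L=lug(1.8)
path([(L-.06*a,a,AY),(L,a,AY)])
E
```

```text
t 12.25 grasp [0.5382 0.0304 0.3081] a [ 0.951  0.094 -0.293] jaw [ 0.114 -0.992  0.051] j [ 0.02 -0.6  -1.11 -0.21  0.08  3.06] F [ 0.7  -0.43 -0.01] w 0.0427
3 x [0.0272, 0.0095, -0.012, 0.016, -0.036, -0.104, 0]
2 x [0.0289, -0.0059, -0.0057, 0.0, 0.0, 0.0, 0]
```

The hand took the other half-turn, so joint 6 is at its limit. I'll roll it back about the tool axis.

Emit:
{"method": "drive_tool", "body": {"targets": [[0,0,0,-0.138,-0.0136,0.0425,0],[0,0,0,-0.138,-0.0136,0.0425,0],[0,0,0,-0.138,-0.0136,0.0425,0],[0,0,0,-0.138,-0.0136,0.0425,0],[0,0,0,-0.138,-0.0136,0.0425,0]]}}

```text
time: 12.75
eef_pos: [0.4879, 0.0254, 0.3236]
tool_rot: [-0.639, -0.15, -0.374, 0.655]
wrist_force: [1.3, 0.6, -0.2]
gripper_width: 0.0426
```

Emit:
{"method": "drive_tool", "body": {"targets": [[0,0,0,-0.138,-0.0136,0.0425,0],[0,0,0,-0.138,-0.0136,0.0425,0],[0,0,0,-0.138,-0.0136,0.0425,0],[0,0,0,-0.138,-0.0136,0.0425,0],[0,0,0,-0.138,-0.0136,0.0425,0]]}}

```text
time: 13.25
eef_pos: [0.488, 0.0252, 0.3237]
tool_rot: [0.729, -0.092, 0.122, -0.667]
wrist_force: [0.2, 0.0, 0.4]
gripper_width: 0.0429
```

Emit:
{"method": "drive_tool", "body": {"targets": [[0,0,0,-0.138,-0.0136,0.0425,0],[0,0,0,-0.138,-0.0136,0.0425,0],[0,0,0,-0.138,-0.0136,0.0425,0],[0,0,0,-0.138,-0.0136,0.0425,0],[0,0,0,-0.138,-0.0136,0.0425,0]]}}

```text
time: 13.75
eef_pos: [0.488, 0.0252, 0.3237]
tool_rot: [0.724, -0.322, -0.145, -0.592]
wrist_force: [-0.4, -0.8, 0.3]
gripper_width: 0.0429
```

Emit:
{"method": "drive_tool", "body": {"targets": [[0,0,0,-0.138,-0.0136,0.0425,0],[0,0,0,-0.138,-0.0136,0.0425,0],[0,0,0,-0.138,-0.0136,0.0425,0],[0,0,0,-0.138,-0.0136,0.0425,0]]}}

```text
time: 14.15
eef_pos: [0.488, 0.0252, 0.3237]
tool_rot: [0.652, -0.477, -0.347, -0.476]
wrist_force: [-0.6, -0.1, -0.4]
gripper_width: 0.0428
```

```bash
python3 - <<'E'
from h import *
a=lugtool(1.38); L=lug(1.8)
path([(L-.06*a,a,AY),(L,a,AY)])
E
```

```text
t 14.15 grasp [0.5394 0.0301 0.3079] a [ 0.952  0.091 -0.291] jaw [0.002 0.953 0.303] j [ 0.02 -0.6  -1.11 -0.21  0.07  0.3 ] F [-0.61 -0.09 -0.44] w 0.0428
3 x [0.0268, 0.0096, -0.0119, -0.106, -0.029, -0.072, 0]
2 x [0.0289, -0.0059, -0.0057, 0.0, 0.0, 0.0, 0]
```

Emit:
{"method": "drive_tool", "body": {"targets": [[0.0268,0.0096,-0.012,-0.106,-0.029,-0.072,0],[0.0268,0.0096,-0.012,-0.106,-0.029,-0.072,0],[0.0268,0.0096,-0.012,-0.106,-0.029,-0.072,0],[0,0,0,0,0,0,0]]}}

```text
time: 14.55
eef_pos: [0.5705, 0.0565, 0.2806]
tool_rot: [-0.5, 0.589, 0.391, 0.5]
wrist_force: [-1.1, -0.1, -0.8]
gripper_width: 0.0427
```

```bash
python3 - <<'E'
from h import *
a=lugtool(1.38); L=lug(1.8)
path([(L,a,AY)])
from plant import optics
w=optics.grab_frame("wrist"); cv2.imwrite("pics/w5.png",w["frame"])
E
```

```text
t 14.55 grasp [0.6224 0.046  0.2698] a [ 0.96  -0.194 -0.199] jaw [0.198 0.98  0.   ] j [ 0.27 -0.22 -1.12 -0.67 -0.46  0.1 ] F [-1.09 -0.08 -0.8 ] w 0.0427
2 x [0.0278, -0.0071, -0.0021, -0.001, -0.005, -0.0, 0]
```

View pics/w5.png

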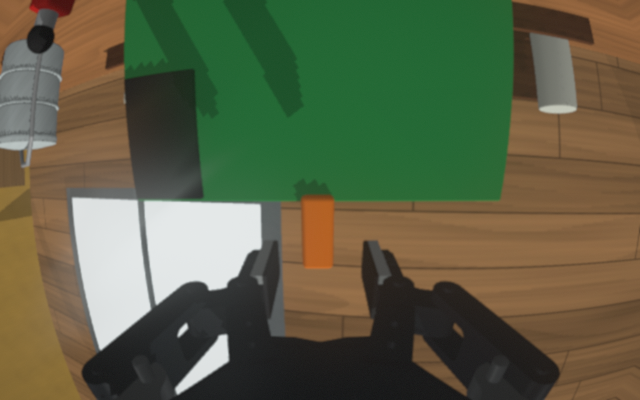

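The lug (column 318) is centred between the pads (about 262 and 378). I'll advance and pinch.

Emit:
{"method": "drive_tool", "body": {"targets": [[0.0278,-0.007,-0.002,0,0,0,0],[0.0278,-0.007,-0.002,0,0,0,0],[0,0,0,0,0,0,0]]}}

```text
time: 14.9
eef_pos: [0.6257, 0.0384, 0.2867]
tool_rot: [-0.498, 0.585, 0.391, 0.506]
wrist_force: [-0.7, 0.3, 0.1]
gripper_width: 0.0425
```

Emit:
{"method": "drive_tool", "body": {"targets": [[0,0,0,0,0,0,1],[0,0,0,0,0,0,1],[0,0,0,0,0,0,1],[0,0,0,0,0,0,1]], "force": 20}}

```text
time: 15.3
eef_pos: [0.6238, 0.0431, 0.2861]
tool_rot: [-0.502, 0.583, 0.395, 0.503]
wrist_force: [3.4, 14.8, -1.6]
gripper_width: 0.0194
```

```bash
python3 - <<'E'
from h import *
al=lambda t:1.05+.33*np.clip((t-1.1)/.3,0,1)
path([(lug(t),lugtool(al(t)),AY) for t in np.arange(1.7,.99,-.1)],1,1)
E
```

```text
t 15.3 grasp [0.6759 0.0331 0.276 ] a [ 0.965 -0.185 -0.188] jaw [0.19  0.982 0.009] j [ 0.2  -0.12 -1.04 -0.72 -0.39  0.09] F [ 3.36 14.82 -1.63] w 0.0194
1 x [-0.0152, 0.0028, -0.0064, -0.009, 0.003, -0.009, 1]
1 x [-0.0179, 0.0036, 0.0014, 0.0, 0.0, 0.0, 1]
1 x [-0.0179, 0.0036, -0.0004, 0.0, 0.0, 0.0, 1]
1 x [-0.0178, 0.0036, -0.0022, 0.0, 0.0, -0.0, 1]
1 x [-0.0161, 0.0033, 0.0018, 0.022, 0.108, 0.0, 1]
1 x [-0.015, 0.003, -0.0002, 0.022, 0.108, 0.0, 1]
1 x [-0.0138, 0.0028, -0.0022, 0.022, 0.108, -0.0, 1]
1 x [-0.0156, 0.0032, -0.0091, 0.0, 0.0, 0.0, 1]
```

Emit:
{"method": "drive_tool", "body": {"targets": [[0,0,0,0,0,0,0],[0,0,0,0,0,0,0],[0,0,0,0,0,0,0]]}}

```text
time: 15.6
eef_pos: [0.6238, 0.0388, 0.2854]
tool_rot: [-0.498, 0.586, 0.391, 0.505]
wrist_force: [0.1, 0.3, -0.2]
gripper_width: 0.0432
```

```bash
python3 - <<'E'
from h import *
a=lugtool(1.38); L=lug(1.8)
path([(L,a,AY)],1)
from plant import optics
f=optics.grab_frame("scene");X=cloud(f)
o=mask(f,(8,180,120),(20,255,255))&(X[...,2]>.2)&(np.linalg.norm(X[...,:2]-H[:2],axis=-1)<.15)
q=X[o]; print("lug box frame",len(q),((q-O)@AX).mean(),((q-O)@AY).mean(),q[:,2].mean(),q[:,2].max())
w=optics.grab_frame("wrist");cv2.imwrite("pics/w6.png",w["frame"])
E
```

```text
t 15.6 grasp [0.6758 0.0281 0.2752] a [ 0.962 -0.198 -0.188] jaw [0.203 0.979 0.007] j [ 0.2  -0.12 -1.04 -0.72 -0.4   0.09] F [ 0.06  0.34 -0.16] w 0.0432
1 x [0.0024, 0.0035, -0.0089, -0.007, 0.003, 0.004, 0]
lug box frame 189 0.12397537673318794 -0.002396834449486946 0.2688162048414428 0.28587559166190263
```

View pics/w6.png

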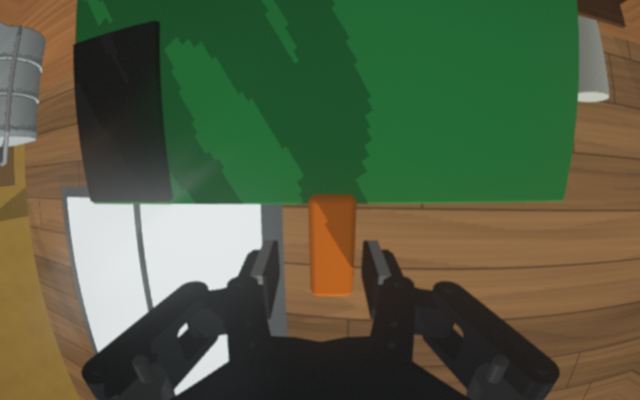

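The lug is at column 332, so the hand sits about 4 mm to -y and 9 mm high. I'll correct both and pinch again.

Emit:
{"method": "drive_tool", "body": {"targets": [[0.0012,0.0018,-0.0045,-0.004,0,0,0],[0.0012,0.0018,-0.0045,-0.003,0.003,0,0],[0,0,0,0,0,0,0],[0,0,0,0,0,0,0]]}}

```text
time: 16.1
eef_pos: [0.6272, 0.0427, 0.2749]
tool_rot: [-0.497, 0.589, 0.392, 0.502]
wrist_force: [0.3, -0.8, 0.0]
gripper_width: 0.0426
```

Emit:
{"method": "drive_tool", "body": {"targets": [[0,0,0,0,0,0,1],[0,0,0,0,0,0,1],[0,0,0,0,0,0,1],[0,0,0,0,0,0,1]], "force": 20}}

```text
time: 16.5
eef_pos: [0.6272, 0.0433, 0.2757]
tool_rot: [-0.497, 0.588, 0.393, 0.502]
wrist_force: [1.2, 4.0, -0.8]
gripper_width: 0.0194
```

```bash
cat >> h.py <<'E'
def tang(th): return np.sin(th)*AX*0+ (np.sin(th)*AX+np.cos(th)*Z)  # opening direction
def feel():
    from plant import manip
    import io,contextlib
    with contextlib.redirect_stdout(io.StringIO()): p,R=cur()
    g=p+.054*R.as_matrix()[:,1]-H; th=np.arctan2(g[2],-g@AX); F=manip.sense()["wrist_force"]
    print("theta",th.round(4),"r",np.hypot(g[2],g@AX).round(4),"y",(g@AY).round(4),"F open/radial/ay",(F@tang(th)).round(2),(F@(-np.cos(th)*AX+np.sin(th)*Z)).round(2),(F@AY).round(2))
    return th
E
python3 - <<'E'
from h import *
feel()
al=lambda t:1.05+.33*np.clip((t-1.1)/.3,0,1)
path([(lug(t),lugtool(al(t)),AY) for t in np.arange(1.7,.99,-.1)],1,1)
E
```

```text
theta 1.8051 r 0.1823 y 0.0011 F open/radial/ay 0.55 -0.71 4.18
t 16.5 grasp [0.6792 0.0327 0.2654] a [ 0.962 -0.197 -0.191] jaw [ 0.201  0.98  -0.001] j [ 0.21 -0.09 -1.05 -0.75 -0.4   0.08] F [ 1.19  4.02 -0.82] w 0.0194
1 x [-0.0186, 0.0025, 0.004, 0.001, -0.002, 0.002, 1]
1 x [-0.0179, 0.0036, 0.0014, 0.0, 0.0, 0.0, 1]
1 x [-0.0179, 0.0036, -0.0004, 0.0, 0.0, 0.0, 1]
1 x [-0.0178, 0.0036, -0.0022, 0.0, 0.0, -0.0, 1]
1 x [-0.0161, 0.0033, 0.0018, 0.022, 0.108, 0.0, 1]
1 x [-0.015, 0.003, -0.0002, 0.022, 0.108, 0.0, 1]
1 x [-0.0138, 0.0028, -0.0022, 0.022, 0.108, -0.0, 1]
1 x [-0.0156, 0.0032, -0.0091, 0.0, 0.0, 0.0, 1]
```

Emit:
{"method": "drive_tool", "body": {"targets": [[-0.0093,0.0015,0.002,0,0,0,1],[-0.0093,0.0016,0.002,0,0,0,1],[-0.009,0.0018,0.0009,0,0,0,1],[-0.009,0.0018,0.0005,0,0,0,1],[-0.009,0.0018,0.0001,0,0,0,1]]}}

```text
time: 17.0
eef_pos: [0.5812, 0.0523, 0.2808]
tool_rot: [-0.498, 0.588, 0.393, 0.502]
wrist_force: [2.6, 6.0, -3.5]
gripper_width: 0.0198
```

Emit:
{"method": "drive_tool", "body": {"targets": [[-0.009,0.0018,-0.0005,0,0,0,1],[-0.009,0.0018,-0.0009,0,0,0,1],[-0.009,0.0018,-0.0013,0,0,0,1]]}}

```text
time: 17.3
eef_pos: [0.5542, 0.0576, 0.2782]
tool_rot: [-0.498, 0.588, 0.393, 0.502]
wrist_force: [2.7, 6.9, -3.3]
gripper_width: 0.0195
```

```bash
python3 - <<'E'
from h import *
feel()
al=lambda t:1.05+.33*np.clip((t-1.05)/.3,0,1)
path([(lug(t),lugtool(al(t)),AY) for t in np.arange(1.35,.99,-.05)],1,1)
E
```

```text
theta 1.3941 r 0.1827 y 0.0007 F open/radial/ay 0.64 -3.5 7.28
t 17.3 grasp [0.6061 0.0471 0.2678] a [ 0.962 -0.196 -0.192] jaw [ 0.199  0.98  -0.001] j [ 0.29 -0.25 -1.15 -0.69 -0.48  0.1 ] F [ 2.67  6.89 -3.34] w 0.0195
1 x [-0.008, 0.0009, -0.0014, 0.0, -0.002, 0.001, 1]
1 x [-0.0081, 0.0016, 0.0007, 0.011, 0.054, 0.0, 1]
1 x [-0.0078, 0.0016, 0.0002, 0.011, 0.054, -0.0, 1]
1 x [-0.0075, 0.0015, -0.0003, 0.011, 0.054, 0.0, 1]
1 x [-0.0072, 0.0015, -0.0008, 0.011, 0.054, 0.0, 1]
1 x [-0.0069, 0.0014, -0.0013, 0.011, 0.054, -0.0, 1]
1 x [-0.0065, 0.0013, -0.0017, 0.011, 0.054, 0.0, 1]
1 x [-0.0077, 0.0016, -0.0047, 0.0, 0.0, 0.0, 1]
```

Emit:
{"method": "drive_tool", "body": {"targets": [[-0.008,0.0026,-0.0024,0,0,0,1],[-0.0081,0.0016,0.0007,0.011,0.054,0,1],[-0.0078,0.0016,0.0002,0.011,0.054,0,1],[-0.0075,0.0015,-0.0003,0.011,0.054,0,1]]}}

```text
time: 17.7
eef_pos: [0.5223, 0.0641, 0.2761]
tool_rot: [-0.537, 0.62, 0.342, 0.459]
wrist_force: [4.3, 4.7, -4.9]
gripper_width: 0.0199
```

```bash
python3 - <<'E'
from h import *
feel()
al=lambda t:1.05+.33*np.clip((t-1.05)/.3,0,1)
path([(lug(t),lugtool(al(t)),AY) for t in np.arange(1.15,.84,-.025)],1,1)
E
```

```text
theta 1.1928 r 0.1819 y 0.0005 F open/radial/ay 1.27 -5.83 5.43
t 17.7 grasp [0.5717 0.0539 0.2571] a [ 0.916 -0.189 -0.353] jaw [ 0.201  0.979 -0.002] j [ 0.32 -0.39 -1.07 -0.27 -0.49  0.2 ] F [ 4.35  4.66 -4.95] w 0.0199
1 x [-0.0066, 0.0006, 0.0005, 0.012, 0.049, 0.003, 1]
1 x [-0.0035, 0.0007, -0.0006, 0.005, 0.027, -0.0, 1]
1 x [-0.0034, 0.0007, -0.0007, 0.005, 0.027, 0.0, 1]
1 x [-0.0033, 0.0007, -0.0008, 0.005, 0.027, -0.0, 1]
1 x [-0.0032, 0.0007, -0.0009, 0.005, 0.027, 0.0, 1]
1 x [-0.0039, 0.0008, -0.0023, 0.0, 0.0, -0.0, 1]
1 x [-0.0038, 0.0008, -0.0024, 0.0, 0.0, 0.0, 1]
1 x [-0.0037, 0.0008, -0.0025, 0.0, 0.0, 0.0, 1]
1 x [-0.0037, 0.0007, -0.0026, 0.0, 0.0, 0.0, 1]
1 x [-0.0036, 0.0007, -0.0027, 0.0, 0.0, 0.0, 1]
1 x [-0.0035, 0.0007, -0.0028, 0.0, 0.0, 0.0, 1]
1 x [-0.0035, 0.0007, -0.0029, 0.0, 0.0, 0.0, 1]
1 x [-0.0034, 0.0007, -0.003, 0.0, 0.0, 0.0, 1]
```

Emit:
{"method": "drive_tool", "body": {"targets": [[-0.003,0.0008,-0.0008,0.006,0.027,0,1],[-0.003,0.0008,-0.0008,0.006,0.027,0,1],[-0.0035,0.0007,-0.0008,0.005,0.027,0,1],[-0.0034,0.0007,-0.0008,0.005,0.027,0,1],[-0.0033,0.0007,-0.0008,0.005,0.027,0,1]]}}

```text
time: 18.2
eef_pos: [0.5069, 0.0672, 0.2737]
tool_rot: [-0.566, 0.642, 0.299, 0.422]
wrist_force: [0.6, 0.2, 0.6]
gripper_width: 0.02
```

```bash
python3 - <<'E'
from h import *
feel()
path([(lug(t),lugtool(1.08),AY) for t in np.arange(1.06,1.0,-.02)],1,1)
E
```

```text
theta 1.0788 r 0.1816 y 0.0005 F open/radial/ay 0.76 0.3 0.35
t 18.2 grasp [0.5535 0.0575 0.2481] a [ 0.862 -0.18  -0.474] jaw [ 0.204  0.979 -0.002] j [ 0.33 -0.42 -0.98  0.01 -0.47  0.27] F [0.59 0.23 0.62] w 0.02
1 x [-0.0038, 0.0, -0.0006, 0.001, -0.003, 0.005, 1]
1 x [-0.0031, 0.0006, -0.0018, 0.0, 0.0, 0.0, 1]
1 x [-0.0031, 0.0006, -0.0019, 0.0, 0.0, 0.0, 1]
1 x [-0.003, 0.0006, -0.0019, 0.0, 0.0, 0.0, 1]
```

Emit:
{"method": "drive_tool", "body": {"targets": [[-0.0031,0.0006,-0.0017,0,0,0,1],[-0.0031,0.0006,-0.0018,0,0,0,1],[-0.0031,0.0006,-0.0019,0,0,0,1],[-0.003,0.0006,-0.0019,0,0,0,1],[-0.003,0.0006,-0.002,0,0,0,1]]}}

```text
time: 18.7
eef_pos: [0.4915, 0.0703, 0.2638]
tool_rot: [-0.566, 0.642, 0.299, 0.422]
wrist_force: [-3.1, -3.1, 5.1]
gripper_width: 0.0199
```

```bash
python3 - <<'E'
from h import *
t=feel()
for d in (.01,.03,.05): print((lug(t-d-.01)-lug(t-d)).round(5))
E
```

```text
theta 0.9763 r 0.1813 y 0.0004 F open/radial/ay 0.85 5.52 -3.6
[-0.00147  0.0003  -0.00105]
[-0.00145  0.00029 -0.00108]
[-0.00143  0.00029 -0.00111]
```

Emit:
{"method": "drive_tool", "body": {"targets": [[-0.0022,-0.0004,0,0,0,0,1],[-0.0015,0.0003,-0.0011,0,0,0,1],[-0.0015,0.0003,-0.0011,0,0,0,1],[0,0,0,0,0,0,1]]}}

```text
time: 19.1
eef_pos: [0.4861, 0.0712, 0.2601]
tool_rot: [-0.567, 0.642, 0.299, 0.42]
wrist_force: [2.4, 3.4, -2.1]
gripper_width: 0.0195
```

```bash
python3 -c "
from h import *
feel()"
```

```text
theta 0.9391 r 0.1813 y 0.0003 F open/radial/ay 0.12 -2.63 3.82
```

Emit:
{"method": "drive_tool", "body": {"targets": [[-0.0012,0.0006,-0.0013,0,0,0,1],[-0.0012,0.0005,-0.0013,0,0,0,1],[0,0,0,0,0,0,1]]}}

```text
time: 19.4
eef_pos: [0.4839, 0.0717, 0.2584]
tool_rot: [-0.566, 0.642, 0.299, 0.422]
wrist_force: [1.7, 0.1, -2.1]
gripper_width: 0.0199
```

```bash
python3 -c "
from h import *
feel()"
```

```text
theta 0.9241 r 0.1813 y 0.0003 F open/radial/ay 0.08 -2.68 0.4
```

Emit:
{"method": "drive_tool", "body": {"targets": [[-0.0013,0.0003,-0.0012,0,0,0,1],[0,0,0,0,0,0,1]]}}

```text
time: 19.6
eef_pos: [0.4826, 0.072, 0.2573]
tool_rot: [-0.566, 0.642, 0.299, 0.422]
wrist_force: [0.0, -0.8, -1.6]
gripper_width: 0.0191
```

```bash
python3 -c "
from h import *
feel()"
```

```text
theta 0.915 r 0.1813 y 0.0004 F open/radial/ay -0.81 -1.38 -0.83
```

Emit:
{"method": "drive_tool", "body": {"targets": [[-0.0008,0.0002,-0.0006,0,0,0,1],[0,0,0,0,0,0,1]]}}

```text
time: 19.8
eef_pos: [0.4819, 0.0722, 0.2567]
tool_rot: [-0.566, 0.642, 0.299, 0.422]
wrist_force: [1.3, -1.5, -0.2]
gripper_width: 0.02
```

```bash
python3 -c "
from h import *
feel()"
```

```text
theta 0.9095 r 0.1813 y 0.0003 F open/radial/ay 1.17 -1.1 -1.16
```

Emit:
{"method": "drive_tool", "body": {"targets": [[-0.0004,0.0001,-0.0003,0,0,0,1],[0,0,0,0,0,0,1]]}}

```text
time: 20.0
eef_pos: [0.4815, 0.0723, 0.2565]
tool_rot: [-0.566, 0.642, 0.299, 0.422]
wrist_force: [-0.5, -1.6, -0.1]
gripper_width: 0.0196
```

```bash
python3 -c "
from h import *
feel()"
```

```text
theta 0.9068 r 0.1813 y 0.0004 F open/radial/ay -0.23 0.03 -1.7
```

Emit:
{"method": "drive_tool", "body": {"targets": [[0,0,0,0,0,0,1],[0,0,0,0,0,0,1]]}}

```text
time: 20.2
eef_pos: [0.4815, 0.0723, 0.2565]
tool_rot: [-0.566, 0.642, 0.299, 0.422]
wrist_force: [0.0, -2.6, -0.2]
gripper_width: 0.02
```

```bash
python3 -c "
from h import *
feel()"
```

```text
theta 0.907 r 0.1813 y 0.0004 F open/radial/ay 0.28 -0.5 -2.56
```

Emit:
{"method": "drive_tool", "body": {"targets": [[-0.0008,0,-0.0006,0,0,0,1],[0,0,0,0,0,0,1]]}}

```text
time: 20.4
eef_pos: [0.4807, 0.0724, 0.2558]
tool_rot: [-0.567, 0.642, 0.299, 0.422]
wrist_force: [-0.2, -2.6, -0.5]
gripper_width: 0.0197
```

```bash
python3 -c "
from h import *
feel()"
```

```text
theta 0.9012 r 0.1813 y 0.0004 F open/radial/ay -0.06 -0.61 -2.63
```

Emit:
{"method": "drive_tool", "body": {"targets": [[-0.0006,0,-0.0005,0,0,0,1],[0,0,0,0,0,0,1]]}}

```text
time: 20.6
eef_pos: [0.4802, 0.0725, 0.2554]
tool_rot: [-0.567, 0.642, 0.299, 0.422]
wrist_force: [1.2, -3.1, -0.3]
gripper_width: 0.0195
```

```bash
python3 -c "
from h import *
feel()"
```

```text
theta 0.8976 r 0.1814 y 0.0004 F open/radial/ay 1.22 -1.36 -2.79
```

Emit:
{"method": "drive_tool", "body": {"targets": [[-0.0006,0,-0.0005,0,0,0,1],[0,0,0,0,0,0,1]]}}

```text
time: 20.8
eef_pos: [0.4796, 0.0726, 0.255]
tool_rot: [-0.567, 0.642, 0.299, 0.422]
wrist_force: [4.6, -2.1, -1.4]
gripper_width: 0.0195
```

```bash
python3 -c "
from h import *
feel()"
```

```text
theta 0.8939 r 0.1814 y 0.0004 F open/radial/ay 3.0 -4.21 -1.17
```

Emit:
{"method": "drive_tool", "body": {"targets": [[0,0,0,0,0,0,1]]}}

```text
time: 20.9
eef_pos: [0.4797, 0.0726, 0.255]
tool_rot: [-0.567, 0.642, 0.299, 0.422]
wrist_force: [3.2, -2.5, -0.7]
gripper_width: 0.0202
```

```bash
python3 -c "
from h import *
feel()"
```

```text
theta 0.8941 r 0.1814 y 0.0004 F open/radial/ay 2.39 -2.76 -1.79
```

Across the last two half-millimetre steps the opening force rose from about 0 to 1.2 N and then 2.4–3.0 N at 0.894 rad, close to the predicted 0.90. I'll check by eye before letting go.

```bash
python3 - <<'E'
from h import *
from plant import optics
f=optics.grab_frame("scene"); g=optics.grab_frame("top")
cv2.imwrite("pics/c7.png",np.hstack([cv2.resize(g["frame"][120:280,210:390],(400,356)),cv2.resize(f["frame"][90:290,200:425],(400,356))]))
feel()
E
```

```text
theta 0.8939 r 0.1814 y 0.0004 F open/radial/ay 2.1 -3.98 -1.43
```

View pics/c7.png

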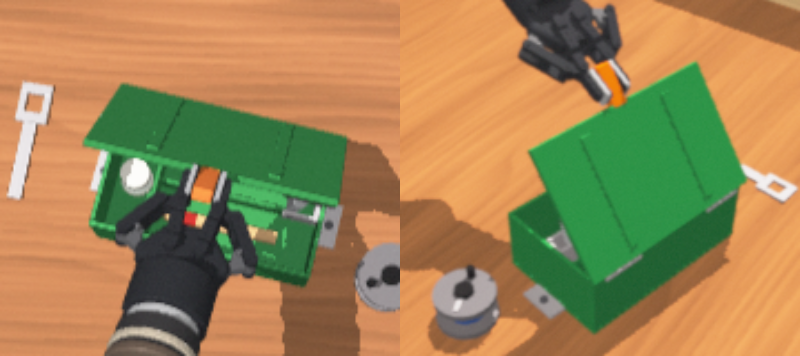

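The lid rests partly open above the stay, whose base is at the -y wall, and nothing else has moved. I'll release and withdraw.

Emit:
{"method": "drive_tool", "body": {"targets": [[0,0,0,0,0,0,0.3],[0,0,0,0,0,0,0],[0,0,0,0,0,0,0]]}}

```text
time: 21.3
eef_pos: [0.4794, 0.0725, 0.2546]
tool_rot: [-0.567, 0.642, 0.299, 0.421]
wrist_force: [0.3, 0.3, 0.3]
gripper_width: 0.0424
```

Emit:
{"method": "drive_tool", "body": {"targets": [[-0.016,0.0035,0.009,0,0,0,0],[-0.034,0.007,0.019,0,0,0,0],[-0.04,0.008,0.022,0,0,0,0],[-0.02,0,0.03,0,0,0,0],[0,0,0,0,0,0,0]]}}

```text
time: 21.8
eef_pos: [0.3686, 0.0919, 0.3403]
tool_rot: [-0.568, 0.639, 0.301, 0.423]
wrist_force: [0.3, -0.1, 0.4]
gripper_width: 0.0427
```

```bash
python3 - <<'E'
from h import *
from plant import optics
cur()
f=optics.grab_frame("scene"); g=optics.grab_frame("top")
cv2.imwrite("pics/c8.png",np.hstack([cv2.resize(g["frame"][120:280,210:390],(400,356)),cv2.resize(f["frame"][90:290,200:425],(400,356))]))
for f in (f,g):
    X=cloud(f); m=mask(f,(50,120,40),(75,255,255))&(X[...,2]>.11)
    q=X[m]; q=q[np.linalg.norm(q[:,:2]-O[:2],axis=1)<.2]-H
    x=-(q@AX); r=np.hypot(x,q[:,2]); print("lid angle (top face)",len(q),np.median(np.arctan2(q[:,2],x)-np.arcsin(.006/r)))
E
```

```text
t 21.8 grasp [0.4153 0.0825 0.3149] a [ 0.865 -0.174 -0.47 ] jaw [0.199 0.98  0.003] j [ 0.64 -0.73 -0.91  0.5  -0.72  0.49] F [ 0.27 -0.07  0.42] w 0.0427
lid angle (top face) 7128 0.910701004674856
lid angle (top face) 3116 0.9097435010904806
```

View pics/c8.png

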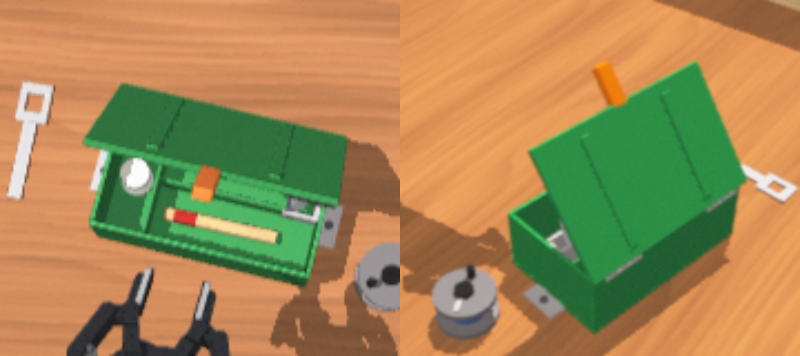

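The lid stays up by itself at about 0.91 rad with the hand clear, and the other things are where they were. I'll hand the job in.

```bash
python3 -c "
from plant import manip
print(manip.job_done())"
```

```text
the job is handed in; nothing more can be done
None
```

The lid now rests on the tip of the stay and stands by itself, and I have handed the job in at about 22 s of the 72 s allowed.

**What I did:**
- **Lid back:** I swung it past upright by its lug and let it go, and it stood by itself.
- **Stay up:** I flipped it up to 1.717 rad by the hand's position, where I felt its stop, and it stayed there when I let go.
- **Lid down:** I re-gripped the lug and lowered the lid in small steps. At 0.894 rad the opening force rose from about 0 to 2–3 N over the last 1 mm or so, and I let go there.

**Last checks:** With the hand clear and the wrist force near zero, both cameras put the lid at 0.91 rad. That agrees with about 0.90 predicted from a stay length of about 107 mm, which I read from an image.

The reel, the opener, the jar and the red-banded float look unmoved in the last pictures. The yellow-banded float is under the lid there; I last saw it in place once the stay was up.

**What went wrong or disagreed:**
- **Re-grip:** The first pinch on the lug to bring the lid down was about 9 mm too high and 4 mm to one side, with 15 N of side force. I opened the fingers and corrected it.
- **Joint limit:** Before that re-grip, joint 6 reached 3.06 of its 3.14 rad range, and I rolled it back.
- **Lid angle:** The hand's final reading was 0.016 rad lower than the cameras' figure. I put this down to calibration and the rubber pad springing back.
- **Stay tip:** The tip touching the pad could not be seen directly. I judge it from the force and from the lid staying up.

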